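# Load the tray of couplings into the drop-front bin

## Robot

A 6-joint arm with a two-finger parallel gripper is mounted at the origin on the work surface. World frame = base frame: x ahead of the robot, y to its left, z up, the work surface at z = 0. Lengths are in mm, angles in rad, forces in N, time in s.
With the tool pointing down it reaches from about 350 to 875 mm from the base axis. Payload 4.2 kg.
Tool frame: the origin (TCP) lies at the very end of the fingers, on their centre line; the grasp point (between the pads) lies 19 mm behind it; z points along the fingers, y is the line along which they close (so a half turn about z gives the same grasp; the last joint's range is limited). The gripper opens to 85 mm and grips with 20 to 120 N. Pads are 22 mm wide; open, the fingers measure 114 mm over their backs; the gripper's body (76 mm by 85 mm) begins 54 mm behind the grasp point. The pads swing forward as they close: fully open they stand 13 mm farther back than shut.
Start: joints at [1.422, 0.385, 0.008, 0, -1.194, -0.259], TCP at [247.836, 573.739, 231.312] pointing down, gripper open.
Joint ranges: [-3.14, 3.14], [-1.21, 2.06], [-1.07, 1.41], [-3.16, 2.05], [-2.99, -0.16], [-3.1, 3.1]. Speed limits (rad/s): [2.79, 2.79, 3.14, 3.14, 3.14, 3.14].

## Interface

Orientations are given as a unit quaternion [x, y, z, w].
In Python, from bench import read_state, get_image, get_calibration, job_done gives the robot as it stands.
- The arm moves only by the shell command python3 -m creep 'ROWS'. ROWS is a JSON object of lists of equal length, an entry for each row: "translation": the shift along the world's x, y, z in cm, a list of three; "delta_rot": the turn, a rotation vector about the world's x, y, z in degrees, a list of three; "hand": the finger opening in cm, from 0 to 8.54. A call has 1 to 8 rows; each row is the pose to reach, as a shift and turn from the pose commanded when the call began; what a row does not reach only later rows make up. A row lasts 1/8 s, in which the tool goes at most 62.5 mm and 10.7 degrees, less where a joint would pass 70% of its speed; a pose out of reach is approached as far as the arm can. A call with a gripper value outside its range is refused whole. The fingers move at their own pace and stop on an object; the grip force is fixed at half the most. Time passes only in rows, so rows that repeat a pose let the fingers close. It gives the time, the measured TCP pose, the force, the opening and the grip force at its end, in the units of the state.
- read_state(): the state, without advancing time (a new reading comes with each control period).
- get_image(name): name is "scene" or "side" or "wrist"; returns (picture, depth): 400x640x3 uint8, red, green, blue; 400x640 float32, mm along the optical axis (not along the pixel's ray), 0 where there is no reading.
- get_calibration(name): a dict with "intrinsics" (3x3 intrinsics, pixels), "xyz" and "attitude" of the camera in the world. Camera axes: x right, y down, z forward; pixel columns grow to the right and rows downward; lengths in mm; the calibration is good to about 2 mm. The wrist camera is an equidistant fisheye: a pixel r from the principal point sees the ray r / f radians off the axis. A picture is of the moment at which its call begins: read the wrist's pose just before it. get_calibration takes no time and is no camera call; for the wrist camera it gives the pose at the moment of the call.
- job_done(): hands the job in; it is judged then, once.
The state is a dict: "clock": time; "joints": joint angles; "joint_vel": joint speeds; "joint_efforts": joint torques, N m; "position": TCP position; "ee_rot": TCP orientation; "contact_force": force on the tool from outside, world axes, zero at the start; "wrist_torque": the same for the moment, N m; "gripper_width": finger opening in mm; "grasp_force": force on a finger pad.
Only numpy, scipy, OpenCV 4.12 (cv2) and the standard library are available. Lean on these libraries where they do the work, as an engineer would, in place of code of your own. Each camera call takes 0.05 s, during which the arm holds its last target. There are 200 camera calls.

## Task

Pull the bin's yellow front flap all the way down until it lies level, then slide the loaded aluminium tray from the loading shelf across the flap until it is completely inside the bin, and push the flap back up until it is fully shut. The four couplings must stay standing in the tray, and the oil can, screwdriver and green pipe piece must be left where they are.

Things in the scene. Friction and masses are not known exactly. Their poses are not given: they have to be found in the camera images.
- bin: fixed blue steel bin, open on top, with a plywood loading shelf before it. Origin on the bench under the hinge line, mid width; +x runs level from the shelf into the bin (roughly world +y), z up, y along the hinge (bin's -y is roughly world +x, away from the robot). Sizes in these axes: see the points. Beside shelf and flap (|y| over 85 mm) the bench is free but for the bystanders.
- bin_floor (a point): centre of the bin's floor, at bin x 92, y 0, z 79 mm. Floor x 0 to 185 mm, inner width 150 mm. Side walls 5 mm thick, outer faces at y +-80 mm, top at z 147 mm; back wall inner face at x 185 mm, top at z 190 mm. The front (x = 0) is closed by the flap alone. Axes as the bin's.
- shelf_top (a point): centre of the loading shelf's top, at bin x -225, y 0, z 81 mm. Shelf x -335 to -115 mm, 140 mm wide. Between shelf and bin is the space for the flap: lowered, its upper face (z 80 mm) spans x -100 to 0 mm and bridges shelf and bin floor, with a 15 mm gap to the shelf. Axes as the bin's.
- flap (a joint): yellow flap's angle: 0 = upright, shut; grows as it comes down towards the shelf; 1.571 = level, at its stop. Plate 160 mm wide, 100 high, 12 thick, 0.6 kg. Hinge along bin y at bin x 0, z 80 mm (flap's inner lower edge); shut, it fills x -12 to 0, z 80 to 180 mm. Stiff hinge (0.36 N m): stays where left, needs up to 8 N at the pull bar. May start up to 0.3 ajar.
- pull_bar (a point): middle of the flap's pull bar: round steel bar, 12 mm diameter, parallel to the hinge, sticking out sideways from the flap's upper end from bin y -80 to -148 mm, ending in a red 16 mm ball. This point: y -115 mm, 90 mm from the hinge along the flap, in mid thickness (6 mm from its inner face). Flap down: 74 mm above the bench. Free all round: can be hooked, pressed, pinched or lifted.
- tray: open aluminium tray, 140 mm along its x, 125 mm along its y, 35 mm high, walls 3 mm, 0.45 kg empty; origin at the centre of its underside, x roughly along the bin's x. Starts on the loading shelf. It may be pushed on its rear wall (the one away from the bin).
- fitting1: green plastic pipe coupling standing on end inside the tray, 36 mm diameter with a 31 mm waist, 52 mm tall, 80 g (hidden variation); origin at the centre of its foot, z along its axis; rear row
- fitting2: brass pipe coupling standing on end inside the tray, 36 mm diameter with a 31 mm waist, 52 mm tall, 80 g (hidden variation); origin at the centre of its foot, z along its axis; rear row
- fitting3: brass pipe coupling standing on end inside the tray, 36 mm diameter with a 31 mm waist, 52 mm tall, 80 g (hidden variation); origin at the centre of its foot, z along its axis; front row (towards the bin)
- fitting4: green plastic pipe coupling standing on end inside the tray, 36 mm diameter with a 31 mm waist, 52 mm tall, 80 g (hidden variation); origin at the centre of its foot, z along its axis; front row (towards the bin)
- oil_can: red oil can with a thin spout, 60 mm diameter, 110 mm tall, stands on the bench beside the bin on the side of the pull bar; origin at the centre of its foot. Bystander.
- pipe_stub: green pipe piece 120 mm long, 24 mm thick with a 33 mm collar, lies on the bench beside the loading shelf on the side of the pull bar; origin under its middle, x along it. Bystander.
- screwdriver: screwdriver, red handle 100 mm long and 26 mm thick, steel blade, 190 mm in all, lying on the bench beside the flap on the side towards the robot; origin under the front end of its handle, x along it towards the tip. Bystander.
Things that resemble listed ones, but are neither listed nor needed, are in the scene too. Of the things like the tray, leave any that is brown; of the rest the smaller one is meant. Leave any red look-alike of the fitting2 alone.

How it is judged (in metres and radians):
On the way, in this order (a step that is already met when the one before it is completed fails the run):
1. the flap is pulled fully down (within 0.07 rad of level) while the tray still waits on the shelf side (value of joint flap above 1.5 rad and x of tray in the frame of bin below -0.1 m), for 0.2 s.
2. the tray is wholly inside the bin with the flap still down (x of tray in the frame of bin between 0.068 and 0.118 m and y of tray in the frame of bin between -0.016 and 0.016 m and z of tray in the frame of bin below 0.085 m and angle between tray's own z axis and vertical below 0.06 rad and value of joint flap above 1.4 rad), for 0.2 s.
At the end, for the whole second after the job is handed in: The flap is shut (within 0.05 rad); the tray lies flat on the bin floor wholly inside, behind the flap (its centre 68 to 118 mm behind the hinge line and within 16 mm of the bin's middle); all four couplings stand upright (within 0.15 rad) on the tray's floor; everything is at rest (x of tray in the frame of bin between 0.068 and 0.118 m and y of tray in the frame of bin between -0.016 and 0.016 m and z of tray in the frame of bin below 0.085 m and angle between tray's own z axis and vertical below 0.06 rad and angle between each of fitting1, fitting2, fitting3, fitting4's own z axis and vertical below 0.15 rad and z of each of fitting1, fitting2, fitting3, fitting4 in the frame of tray below 0.012 m and x of fitting1 in the frame of tray between -0.07 and 0.07 m and y of fitting1 in the frame of tray between -0.063 and 0.063 m and x of fitting2 in the frame of tray between -0.07 and 0.07 m and y of fitting2 in the frame of tray between -0.063 and 0.063 m and x of fitting3 in the frame of tray between -0.07 and 0.07 m and y of fitting3 in the frame of tray between -0.063 and 0.063 m and x of fitting4 in the frame of tray between -0.07 and 0.07 m and y of fitting4 in the frame of tray between -0.063 and 0.063 m and value of joint flap below 0.05 rad and linear speed of each of tray, fitting1, fitting2, fitting3, fitting4 below 0.02 m/s); the robot touches nothing.
It fails at once if the oil can is moved more than 25 mm (distance of oil_can from where it was at the start of the episode above 0.025 m).
It fails at once if the pipe stub is moved more than 25 mm (distance of pipe_stub from where it was at the start of the episode above 0.025 m).
It fails at once if the screwdriver is moved more than 25 mm (distance of screwdriver from where it was at the start of the episode above 0.025 m).
It fails at once if a coupling topples (tilts more than 0.6 rad) (angle between any of fitting1, fitting2, fitting3, fitting4's own z axis and vertical above 0.6 rad).
It also fails if it takes over 72 s, if anything falls off the work surface, if the arm or the gripper's body presses on something with over 40 N, if the wrist force passes 120 N, or if a joint passes its speed limit or range.

## Working session

There is one attempt and no reset: what is moved stays moved. The work goes in short steps, Python scripts to look and compute and a shell command to move; the robot and the scene stay as the last step left them, time stands still between calls to the robot, and variables do not carry over. Pictures are saved under pics/ and viewed, at most 10 in all, crops included, and the job is handed in when it is done.

```bash
mkdir -p pics; ls; cat > h.py <<'E'
import numpy as np, cv2, json
from scipy.spatial.transform import Rotation as R
from bench import *
def save(n,f):
    p,d=get_image(n); c=get_calibration(n)
    cv2.imwrite(f'pics/{f}.png',p[:,:,::-1]); np.savez(f'{f}.npz',p=p,d=d,K=c['intrinsics'],t=c['xyz'],q=np.array(c['attitude']))
def load(f):
    z=np.load(f'{f}.npz'); p,d,K,t,q=[z[k] for k in 'pdKtq']
    Rm=R.from_quat(q).as_matrix() if q.shape==(4,) else q
    v,u=np.mgrid[:400,:640]
    X=np.stack([(u-K[0,2])/K[0,0]*d,(v-K[1,2])/K[1,1]*d,d],-1)
    W=X@Rm.T+t; W[d<=0]=np.nan
    return p,d,W
E
python3 - <<'E'
from h import *
s=read_state();print({k:np.round(v,3).tolist() for k,v in s.items()})
for n in['scene','side']:
    save(n,n+'0');c=get_calibration(n);print(n,c)
E
```

```text
pics
{'clock': 0.0, 'joints': [1.422, 0.386, 0.007, -0.0, -1.194, -0.259], 'joint_vel': [0.0, 0.001, 0.001, 0.0, 0.001, -0.0], 'joint_efforts': [0.002, -39.229, 18.84, 4.186, -0.005, -0.0], 'position': [247.628, 573.202, 230.234], 'ee_rot': [0.979, -0.203, -0.0, 0.001], 'contact_force': [-0.134, 0.679, -0.233], 'wrist_torque': [0.031, 0.004, -0.051], 'grasp_force': 0.0, 'gripper_width': 85.515}
scene {'intrinsics': array([[397.46527098,   0.        , 316.52558661],
       [  0.        , 397.46527098, 197.09634726],
       [  0.        ,   0.        ,   1.        ]]), 'xyz': array([1114.91214702, -754.01553931,  826.55562798]), 'attitude': array([ 0.84166155,  0.31534254, -0.1656031 , -0.40588241])}
side {'intrinsics': array([[444.7393334 ,   0.        , 313.11457301],
       [  0.        , 444.7393334 , 199.39396528],
       [  0.        ,   0.        ,   1.        ]]), 'xyz': array([ 482.59689823, -808.42545669,  931.1686588 ]), 'attitude': array([ 0.93501809, -0.02317515,  0.00572382, -0.3537956 ])}
```

View pics/scene0.png

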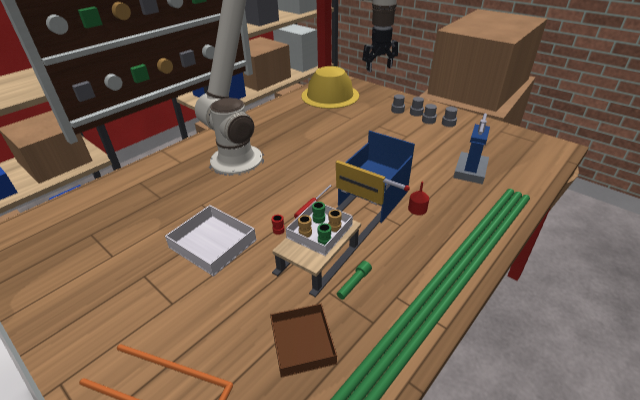

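View pics/side0.png

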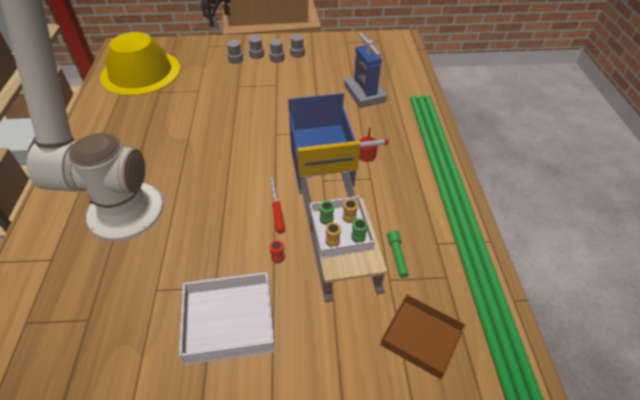

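Candidates for the tray (side view): the small grey one on the shelf (341,226), a larger grey one (227,316) and a brown one (423,335). Brown is excluded, and the shelf one is the smaller of the rest, so it is the one meant. The red coupling (277,251) is a look-alike of fitting2 and stays alone. Next I'll measure and take a crop to confirm.

```bash
python3 - <<'E'
from h import *
big=cv2.resize(cv2.imread('pics/side0.png')[80:300,230:450],None,fx=2.7,fy=2.7,interpolation=cv2.INTER_CUBIC);cv2.imwrite('pics/crop1.png',big)
P={}
for f in['scene0','side0']:
    p,d,W=load(f); h=cv2.cvtColor(p,cv2.COLOR_RGB2HSV); H,S,V=[h[...,i].astype(int) for i in range(3)]
    x,y,z=W[...,0],W[...,1],W[...,2]
    roi=(x>300)&(x<800)&(y>-100)&(y<600)
    masks=dict(yellow=roi&(H>18)&(H<32)&(S>170)&(z>85)&(y>250),blue=roi&(H>105)&(H<125)&(S>120)&(z>60),
     red=roi&((H<6)|(H>174))&(S>170)&(z>5),green=roi&(H>55)&(H<80)&(S>130)&(z>4)&(x<680),shelf=roi&(abs(z-81)<6)&(H>8)&(H<25)&(S>50),
     grey=roi&(S<45)&(z>78)&(z<125)&(y<330))
    for k,m in masks.items():
        n,l,st,c=cv2.connectedComponentsWithStats(m.astype(np.uint8))
        for i in range(1,n):
            if st[i,4]<25: continue
            q=W[l==i]; P.setdefault(k,[]).append(q)
            print(f,k,st[i,4],c[i].round(),'mean',np.nanmean(q,0).round(0),'lo',np.nanpercentile(q,2,0).round(0),'hi',np.nanpercentile(q,98,0).round(0))
            if k in('shelf','grey'): 
                r=cv2.minAreaRect(q[:,:2].astype(np.float32)); print('   rect',np.round(r[0]),np.round(r[1]),round(r[2],2))
E
```

```text
scene0 blue 480 [477. 146.] mean [733. 460. 128.] lo [696. 438.  64.] hi [755. 537. 161.]
scene0 blue 2044 [385. 157.] mean [536. 208. 126.] lo [462. 112.  77.] hi [628. 237. 188.]
scene0 blue 177 [389. 194.] mean [633.  93.  87.] lo [625.  54.  61.] hi [638. 152. 122.]
scene0 red 395 [418. 202.] mean [695. 167.  45.] lo [668. 152.   8.] hi [718. 191.  97.]
scene0 red 72 [305. 206.] mean [421. -57.  24.] lo [411. -97.  21.] hi [431. -10.  27.]
scene0 shelf 48 [368. 199.] mean [595.  36.  84.] lo [546.  29.  80.] hi [638.  43.  87.]
   rect [591.  36.] [96.  6.] 7.9
scene0 shelf 77 [355. 226.] mean [634. -81.  81.] lo [ 619. -100.   77.] hi [645. -64.  84.]
   rect [632. -82.] [25. 37.] 9.56
scene0 grey 45 [328. 209.] mean [550. -98. 104.] lo [ 539. -100.   83.] hi [566. -93. 118.]
   rect [554. -96.] [30.  6.] 3.29
scene0 grey 100 [346. 218.] mean [611. -91. 102.] lo [595. -98.  83.] hi [630. -87. 118.]
   rect [612. -91.] [36. 13.] 0.05
side0 blue 139 [367.  55.] mean [715. 486. 160.] lo [690. 450. 156.] hi [747. 537. 164.]
side0 blue 849 [318. 135.] mean [539. 189.  84.] lo [467. 1
[... 215 characters left out ...]
178 [278. 215.] mean [419. -59.  25.] lo [409. -98.  19.] hi [431. -14.  29.]
side0 shelf 25 [350. 170.] mean [617.  40.  84.] lo [597.  36.  79.] hi [635.  44.  87.]
   rect [616.  40.] [41.  5.] 7.2
side0 shelf 59 [319. 174.] mean [532.  30.  83.] lo [485.  23.  78.] hi [587.  37.  87.]
   rect [536.  30.] [109.   7.] 5.47
side0 shelf 29 [364. 204.] mean [640. -81.  82.] lo [636. -97.  78.] hi [644. -63.  84.]
   rect [640. -80.] [ 7. 35.] 7.02
side0 grey 42 [358. 201.] mean [622. -91. 107.] lo [ 607. -100.   85.] hi [627. -85. 119.]
   rect [618. -89.] [12. 26.] 60.92
side0 grey 97 [338. 204.] mean [573. -94. 101.] lo [558. -98.  83.] hi [584. -91. 118.]
   rect [571. -95.] [30.  9.] 5.25
```

View pics/crop1.png

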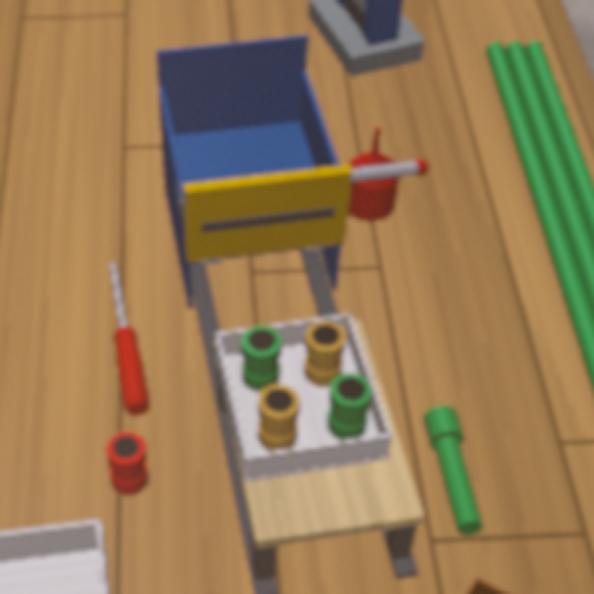

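The crop confirms it. The small grey tray holds four couplings: green front-left, brass front-right, brass rear-left and green rear-right. The flap is nearly shut, its bar sticks out to the right with the red ball at about (423,167), and the oil can stands behind and below the bar. Next I'll fit the frames.

```bash
cat >> h.py <<'E'
def masks(f,roi=(300,720,-420,300)):
    p,d,W=load(f); h=cv2.cvtColor(p,cv2.COLOR_RGB2HSV); H,S,V=[h[...,i].astype(int) for i in range(3)]
    x,y,z=W[...,0],W[...,1],W[...,2]
    return H,S,V,W,(x>roi[0])&(x<roi[1])&(y>roi[2])&(y<roi[3])
E
python3 - <<'E'
from h import *
for f in['scene0','side0']:
    H,S,V,W,roi=masks(f); x,y,z=[W[...,i] for i in range(3)]
    M=dict(back=roi&(H>105)&(H<125)&(S>100)&(z>152)&(y>190),shelf=roi&(abs(z-81)<4)&(H>8)&(H<25)&(S>50)&(y<-60),
     tray=roi&(S<50)&(z>84)&(z<122)&(y<0)&(x>470),red=roi&((H<6)|(H>174))&(S>170)&(z>5),green=roi&(H>55)&(H<85)&(S>130)&(z>4)&(x<690),brass=roi&(z>90)&(z<160)&(y<-60)&(S>80)&(H<40),
     yellow=roi&(H>18)&(H<32)&(S>150)&(z>85)&(y>0))
    for k,m in M.items():
        n,l,st,c=cv2.connectedComponentsWithStats(m.astype(np.uint8))
        for i in range(1,n):
            if st[i,4]<25: continue
            q=W[l==i]; r=cv2.minAreaRect(q[:,:2].astype(np.float32))
            pca=np.linalg.svd(q-q.mean(0),full_matrices=False)[2]
            print(f,k,st[i,4],c[i].round(),'mean',np.nanmean(q,0).round(0),'lo',np.nanpercentile(q,2,0).round(0),'hi',np.nanpercentile(q,98,0).round(0),'rect',np.round(r[0]),np.round(r[1]),round(r[2],1),'n',pca[2].round(2),'a',pca[0].round(3))
E
```

```text
scene0 back 499 [391. 142.] mean [539. 228. 173.] lo [462. 218. 154.] hi [613. 238. 191.] rect [537. 228.] [159.  12.] 7.3 n [-0.12  0.99 -0.02] a [0.993 0.118 0.003]
scene0 shelf 1272 [311. 252.] mean [ 608. -233.   81.] lo [ 529. -292.   78.] hi [662. -75.  84.] rect [ 586. -180.] [142. 223.] 6.5 n [-0.  0.  1.] a [-0.43  -0.903  0.001]
scene0 tray 940 [318. 233.] mean [ 591. -185.  101.] lo [ 510. -238.   84.] hi [646. -89. 117.] rect [ 575. -163.] [129. 143.] 8.4 n [ 0. -0. -1.] a [0.564 0.826 0.001]
scene0 tray 46 [328. 209.] mean [550. -98. 106.] lo [ 539. -102.   87.] hi [566. -93. 118.] rect [554. -96.] [30.  8.] 16.1 n [-0.13  0.99 -0.02] a [0.522 0.085 0.849]
scene0 tray 35 [315. 226.] mean [ 556. -160.   86.] lo [ 544. -180.   84.] hi [ 570. -143.   99.] rect [ 559. -166.] [20. 47.] 30.8 n [-0.31 -0.46 -0.84] a [ 0.454 -0.842  0.292]
scene0 red 395 [418. 202.] mean [695. 167.  45.] lo [668. 152.   8.] hi [718. 191.  97.] rect [693. 171.] [56. 40.] 20.8 n [-0.38  0.87 -0.32] a [ 0.119 -0.295 -0.948]
scene0 red 84 [304. 207.] mean [422. -64.  24.] lo [ 411. -108.   17.] hi [
[... 2025 characters left out ...]

side0 red 158 [277. 253.] mean [ 419. -188.   38.] lo [ 404. -195.   11.] hi [ 432. -166.   55.] rect [ 418. -179.] [29. 33.] 2.7 n [-0.   -0.98  0.22] a [0.018 0.221 0.975]
side0 brass 266 [350. 210.] mean [ 597. -134.  123.] lo [ 582. -145.   93.] hi [ 614. -111.  140.] rect [ 600. -114.] [63. 37.] 79.5 n [ 0.91  0.34 -0.24] a [0.119 0.338 0.934]
side0 brass 268 [332. 234.] mean [ 550. -202.  123.] lo [ 536. -214.   93.] hi [ 565. -146.  139.] rect [ 553. -179.] [73. 32.] 85.8 n [ 0.99  0.09 -0.09] a [0.074 0.133 0.988]
side0 yellow 1445 [328. 158.] mean [558.  30. 140.] lo [483.  19.  88.] hi [633.  41. 181.] rect [558.  32.] [158.  17.] 7.7 n [-0.12  0.99  0.03] a [-0.993 -0.119 -0.01 ]
```

```bash
cat >> h.py <<'E'
a=np.radians(6.8); O=np.array([558.9,43.4]); EX=np.array([-np.sin(a),np.cos(a)]); EY=np.array([-np.cos(a),-np.sin(a)])
def toB(W): r=W[...,:2]-O; return np.concatenate([(r@EX)[...,None],(r@EY)[...,None],W[...,2:]],-1)
def toW(x,y,z=0): return np.r_[O+x*EX+y*EY,z]
E
python3 - <<'E'
from h import *
for f in['scene0','side0']:
    H,S,V,W,roi=masks(f,(300,800,-420,300)); B=toB(W); x,y,z=[B[...,i] for i in range(3)]
    M=dict(bar=roi&(y<-84)&(y>-135)&(abs(x)<40)&(z>120),ball=roi&(y<-136)&(y>-170)&(abs(x)<40)&(z>120),stub=roi&(y<-85)&(x<-100)&(z>6)&(x>-350)&(y>-220),can=roi&(y<-90)&(x>50)&(x<170)&(z>8)&(y>-200),
     tray=roi&(S<60)&(z>112)&(z<120)&(x<-100)&(x>-300)&(abs(y)<90),flaptop=roi&(H>18)&(H<32)&(S>150)&(z>165)&(abs(x)<50),flaplow=roi&(H>18)&(H<32)&(S>150)&(abs(z-100)<10)&(abs(x)<50))
    for k,m in M.items():
        q=B[m]
        if len(q)<8: print(f,k,len(q)); continue
        print(f,k,len(q),'med',np.median(q,0).round(1),'lo',np.percentile(q,3,0).round(),'hi',np.percentile(q,97,0).round())
        if k=='tray': print(cv2.minAreaRect(q[:,:2].astype(np.float32)))
print(toW(-9,-112,170))
E
```

```text
scene0 bar 76 med [ -14.7 -110.5  173.4] lo [ -18. -132.  166.] hi [ -9. -86. 177.]
scene0 ball 37 med [ -14.4 -147.6  172.7] lo [ -19. -154.  165.] hi [  -9. -137.  178.]
scene0 stub 461 med [-250.5 -134.4   22.3] lo [-313. -148.   10.] hi [-195. -120.   33.]
scene0 can 405 med [ 105.3 -150.1   50.7] lo [  92. -174.   10.] hi [ 129. -122.   92.]
scene0 tray 218 med [-233.6  -14.   115. ] lo [-277.  -56.  112.] hi [-137.   69.  118.]
((-206.02951049804688, 8.006656646728516), (143.40374755859375, 127.68087768554688), 0.7542526125907898)
scene0 flaptop 295 med [-15.3  -1.1 176.3] lo [-19. -74. 166.] hi [ -8.  72. 181.]
scene0 flaplow 242 med [-12.6  -6.9 100.4] lo [-16. -78.  91.] hi [-10.  74. 109.]
side0 bar 92 med [ -13.3 -109.7  174.2] lo [ -17. -134.  167.] hi [ -6. -86. 177.]
side0 ball 34 med [ -13.  -144.7  174.5] lo [ -18. -152.  168.] hi [  -3. -138.  179.]
side0 stub 517 med [-249.1 -126.7   23.3] lo [-312. -144.    9.] hi [-193. -116.   34.]
side0 can 319 med [ 101.8 -141.3   45.4] lo [  93. -167.   11.] hi [ 133. -120.   97.]
side0 tray 329 med [-232.6    2.9  115.7] lo [-276.  -53.  112.] hi [-136.   71.  119.]
((-205.6083984375, 8.583751678466797), (143.39968872070312, 124.98448181152344), 1.0499006509780884)
side0 flaptop 411 med [-14.5   1.6 177. ] lo [-18. -70. 166.] hi [ -6.  75. 182.]
side0 flaplow 297 med [-11.5   2.6  99.8] lo [-14. -72.  91.] hi [ -8.  78. 109.]
[671.17777262  47.72455488 170.        ]
```

```bash
python3 -m creep '{"translation":[[4,-6,1],[10,-14,2],[16,-20,2],[22,-26,2],[28,-32,2],[34,-38,2],[40,-45,2],[42.5,-52.5,2]],"delta_rot":[[0,0,8],[0,0,16],[0,0,24],[0,0,30.2],[0,0,30.2],[0,0,30.2],[0,0,30.2],[0,0,30.2]],"hand":[6,5,5,5,5,5,5,5]}'
```

```text
clock: 1.1
position: [571.3, 193.0, 250.3]
ee_rot: [0.998, 0.06, -0.0, 0.0]
contact_force: [0.7, 0.5, 0.7]
gripper_width: 50.0
grasp_force: 0.0
```

```bash
python3 -m creep '{"translation":[[3,-4.5,0],[6,-9,0],[9,-13,0],[10,-14.5,0],[10,-14.5,0],[10,-14.5,0]],"delta_rot":[[0,0,0],[0,0,0],[0,0,0],[0,0,0],[0,0,0],[0,0,0]],"hand":[5,5,5,5,5,5]}'
python3 - <<'E'
from h import *
s=read_state();p=np.array(s['position']);print(p.round(1),toB(p).round(1),'yaw y-axis',R.from_quat(s['ee_rot']).as_matrix()[:,1].round(3),'d',(toW(-9.5,-112,151)-p).round(1))
E
```

```text
clock: 1.85
position: [669.6, 50.6, 250.8]
ee_rot: [0.998, 0.06, -0.0, -0.0]
contact_force: [0.1, 0.1, 0.1]
gripper_width: 50.2
grasp_force: 0.0
[669.6  50.6 250.8] [  -5.9 -110.7  250.8] yaw y-axis [ 0.12  -0.993 -0.   ] d [  1.7  -3.4 -99.8]
```

```bash
python3 -m creep '{"translation":[[0.1,-0.3,-3],[0.1,-0.3,-6.5],[0.1,-0.3,-10],[0.1,-0.3,-10],[0.1,-0.3,-10],[0.1,-0.3,-10],[0.1,-0.3,-10],[0.1,-0.3,-10]],"delta_rot":[[0,0,0],[0,0,0],[0,0,0],[0,0,0],[0,0,0],[0,0,0],[0,0,0],[0,0,0]],"hand":[5,5,5,5,0,0,0,0]}'
python3 - <<'E'
from h import *
s=read_state();p=np.array(s['position']);print(toB(p).round(1))
r=np.hypot(90,6); 
p0=np.arctan2(90,-9.5)  # bar angle in x-z about hinge
import math
phi0=math.atan2(90,-6)
# theta from x: angle increases by theta
th0=0.04
for th in np.linspace(th0,1.6,17):
    b=lambda t:np.array([r*math.cos(phi0+t),r*math.sin(phi0+t)])
    d=b(th)-b(th0); w=d[0]*EX; print(round(th,2),np.r_[w,d[1]].round(1)/10)
E
```

```text
clock: 2.85
position: [672.2, 47.2, 153.3]
ee_rot: [0.998, 0.06, 0.002, -0.0]
contact_force: [-1.3, 2.3, 6.8]
gripper_width: 10.4
grasp_force: 58.6
[  -9.6 -112.9  153.3]
0.04 [-0.  0.  0.]
0.14 [ 0.1  -0.86 -0.14]
0.24 [ 0.2  -1.71 -0.36]
0.33 [ 0.3  -2.53 -0.66]
0.43 [ 0.4  -3.31 -1.04]
0.53 [ 0.48 -4.06 -1.49]
0.62 [ 0.57 -4.76 -2.02]
0.72 [ 0.64 -5.4  -2.61]
0.82 [ 0.71 -5.99 -3.27]
0.92 [ 0.78 -6.51 -3.97]
1.02 [ 0.83 -6.95 -4.73]
1.11 [ 0.87 -7.33 -5.53]
1.21 [ 0.91 -7.62 -6.35]
1.31 [ 0.93 -7.83 -7.21]
1.4 [ 0.95 -7.96 -8.08]
1.5 [ 0.95 -8.   -8.95]
1.6 [ 0.95 -7.96 -9.83]
```

```bash
python3 -m creep '{"translation":[[0.1,-0.86,-0.14],[0.2,-1.71,-0.36],[0.3,-2.53,-0.66],[0.4,-3.31,-1.04],[0.48,-4.06,-1.49],[0.57,-4.76,-2.02],[0.64,-5.4,-2.61],[0.71,-5.99,-3.27]],"delta_rot":[[0,0,0],[0,0,0],[0,0,0],[0,0,0],[0,0,0],[0,0,0],[0,0,0],[0,0,0]],"hand":[0,0,0,0,0,0,0,0]}'
python3 -c "
from h import *
print(toB(np.array(read_state()['position'])).round(1))"
```

```text
clock: 3.85
position: [679.5, -12.6, 119.2]
ee_rot: [0.998, 0.06, 0.002, -0.001]
contact_force: [0.8, 5.7, 3.9]
gripper_width: 10.0
grasp_force: 60.0
[ -69.9 -113.1  119.2]
```

```bash
python3 -m creep '{"translation":[[0.07,-0.52,-0.7],[0.12,-0.96,-1.46],[0.16,-1.34,-2.26],[0.2,-1.63,-3.08],[0.22,-1.84,-3.94],[0.24,-1.97,-4.81],[0.24,-2.01,-5.68],[0.24,-1.97,-6.6]],"delta_rot":[[0,0,0],[0,0,0],[0,0,0],[0,0,0],[0,0,0],[0,0,0],[0,0,0],[0,0,0]],"hand":[0,0,0,0,0,0,0,0]}'
python3 -c "
from h import *
print(toB(np.array(read_state()['position'])).round(1))"
```

```text
clock: 4.85
position: [682.0, -31.4, 60.3]
ee_rot: [0.998, 0.062, 0.001, 0.001]
contact_force: [-22.5, 14.5, 61.9]
gripper_width: 9.3
grasp_force: 66.3
[ -88.9 -113.3   60.3]
```

```bash
python3 -m creep '{"translation":[[0,0,0.1],[0,0,0.1],[0,0,0.1],[0,0,0.1],[0,0,3],[0,0,7],[0,0,11],[0,0,13]],"delta_rot":[[0,0,0],[0,0,0],[0,0,0],[0,0,0],[0,0,0],[0,0,0],[0,0,0],[0,0,0]],"hand":[4,4,4,4,4,4,4,4]}'
python3 - <<'E'
from h import *
print(toB(np.array(read_state()['position'])).round(1))
for n in['scene','side']:
    save(n,n+'1')
    H,S,V,W,roi=masks(n+'1',(300,800,-420,300)); B=toB(W); x,y,z=[B[...,i] for i in range(3)]
    q=B[roi&(H>18)&(H<32)&(S>150)&(x>-115)&(x<20)&(abs(y)<85)&(z>50)&(z<200)]
    A=np.c_[q[:,0],np.ones(len(q))];print(len(q),'slope',np.linalg.lstsq(A,q[:,2],rcond=None)[0],np.percentile(q,[2,98],0).round())
    q=B[roi&(S<60)&(z>112)&(z<120)&(x<-100)&(x>-300)&(abs(y)<90)];print(cv2.minAreaRect(q[:,:2].astype(np.float32)))
E
```

```text
clock: 5.85
position: [681.6, -33.4, 184.8]
ee_rot: [0.998, 0.06, 0.002, 0.0]
contact_force: [-0.3, -0.2, -0.1]
gripper_width: 40.1
grasp_force: 0.0
[ -90.8 -112.7  184.8]
1083 slope [1.03938486e-03 7.98556042e+01] [[-99. -78.  76.]
 [ -5.  76.  83.]]
((-207.45022583007812, 7.671817779541016), (142.75704956054688, 127.12959289550781), 0.40529364347457886)
1660 slope [-1.15672378e-03  8.03856999e+01] [[-98. -75.  77.]
 [ -4.  79.  84.]]
((-206.54620361328125, 8.254024505615234), (143.88438415527344, 126.21084594726562), 1.1571084260940552)
```

View pics/side1.png

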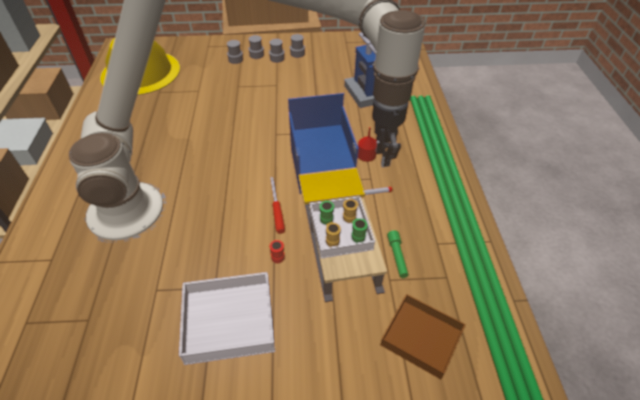

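The flap is level: the fitted slope is about 0 at z 80 in both views. The tray is still on the shelf at bin (-206, 8), and the couplings stand around (341,222).

```bash
python3 -c "
from h import *
s=read_state();print(s['joints']);p=np.array(s['position']);print((toW(-320,8,185)-p).round(1))"
```

```text
[ 1.87803377e-01  5.11448154e-01  9.50846064e-02  9.43422995e-04
 -1.14908650e+00  1.50197552e+00]
[-9.33e+01 -2.42e+02 -1.00e-01]
```

```bash
python3 -m creep '{"translation":[[-1.2,-3,1],[-2.4,-6,1],[-3.6,-9,1],[-4.8,-12,1],[-6,-15.5,1],[-7.2,-19,1],[-8.4,-22,1],[-9.3,-24.2,1]],"delta_rot":[[0,0,-10],[0,0,-20],[0,0,-30],[0,0,-40],[0,0,-50],[0,0,-60],[0,0,-70],[0,0,-80]],"hand":[5,6,6,6,6,6,6,6]}'
python3 -m creep '{"translation":[[0,0,0],[0,0,0],[0,0,0]],"delta_rot":[[0,0,-10],[0,0,-10],[0,0,-10]],"hand":[6,6,6]}'
python3 -c "
from h import *
s=read_state();p=np.array(s['position']);print(toB(p).round(1),(toW(-320,8,88)-p).round(1),R.from_quat(s['ee_rot']).as_matrix()[:,1].round(3))"
```

```text
clock: 6.95
position: [586.2, -276.3, 190.0]
ee_rot: [0.801, -0.599, -0.002, 0.001]
contact_force: [0.6, -0.1, 0.6]
gripper_width: 59.5
grasp_force: 0.0
clock: 7.32
position: [587.4, -274.8, 191.2]
ee_rot: [0.749, -0.663, -0.001, 0.0]
contact_force: [0.3, 0.0, -0.4]
gripper_width: 59.8
grasp_force: 0.0
[-319.3    9.4  191.2] [   1.4   -0.5 -103.2] [-0.993 -0.122  0.002]
```

```bash
python3 -m creep '{"translation":[[0.1,0,-4],[0.1,0,-8],[0.1,0,-10.3],[0.1,0,-10.3],[0,0.8,-10.3],[-0.1,1.6,-10.3],[-0.2,2.4,-10.3],[-0.2,2.4,-10.3]],"delta_rot":[[0,0,0],[0,0,0],[0,0,0],[0,0,0],[0,0,0],[0,0,0],[0,0,0],[0,0,0]],"hand":[6,6,6,6,6,6,6,6]}'
python3 -c "
from h import *
s=read_state();p=np.array(s['position']);print(toB(p).round(1))"
```

```text
clock: 8.32
position: [585.9, -250.2, 90.0]
ee_rot: [0.748, -0.663, 0.0, -0.0]
contact_force: [-0.1, -0.5, -0.6]
gripper_width: 60.3
grasp_force: 0.0
[-294.8    7.9   90. ]
```

```bash
python3 -m creep '{"translation":[[-0.03,0.3,0],[-0.06,0.7,0],[-0.1,1.3,0],[-0.18,2,0],[-0.25,2.8,0],[-0.32,3.6,0],[-0.39,4.4,0],[-0.44,5,0]],"delta_rot":[[0,0,0],[0,0,0],[0,0,0],[0,0,0],[0,0,0],[0,0,0],[0,0,0],[0,0,0]],"hand":[6,6,6,6,6,6,6,6]}'
python3 - <<'E'
from h import *
s=read_state();p=np.array(s['position']);print(toB(p).round(1))
n='side';save(n,n+'2')
H,S,V,W,roi=masks(n+'2',(300,800,-420,300)); B=toB(W); x,y,z=[B[...,i] for i in range(3)]
q=B[roi&(S<60)&(z>112)&(z<119)&(x<-60)&(x>-300)&(abs(y)<90)];print(np.percentile(q,[1,99],0))
E
```

```text
clock: 9.32
position: [581.2, -200.4, 89.2]
ee_rot: [0.748, -0.664, -0.0, 0.0]
contact_force: [0.4, -3.5, -2.2]
gripper_width: 60.1
grasp_force: 1.7
[-244.7    6.7   89.2]
[[-256.17839864  -53.99583953  112.16624246]
 [ -94.59851664   68.52491811  118.84658264]]
```

View pics/side2.png

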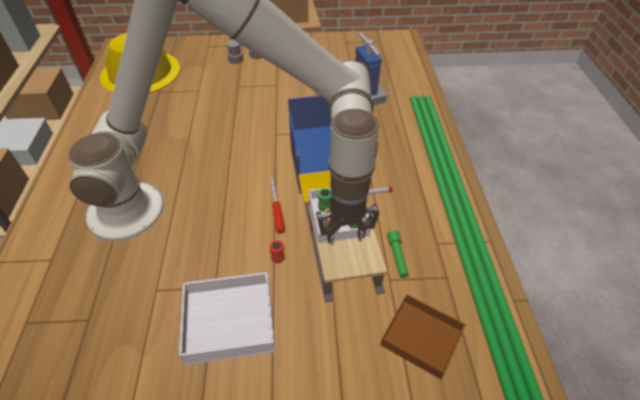

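Contact is made and the tray is following the fingers; its front edge is now at bin x -95. The couplings stand, as far as can be seen behind the gripper at (350,215).

```bash
python3 -m creep '{"translation":[[-0.06,0.6,0],[-0.16,1.6,0],[-0.26,2.7,0],[-0.37,3.9,0],[-0.48,5.1,0],[-0.6,6.3,0],[-0.7,7.5,0],[-0.78,8.5,0]],"delta_rot":[[0,0,0],[0,0,0],[0,0,0],[0,0,0],[0,0,0],[0,0,0],[0,0,0],[0,0,0]],"hand":[6,6,6,6,6,6,6,6]}'
python3 -c "
from h import *
s=read_state();p=np.array(s['position']);print(toB(p).round(1))"
```

```text
clock: 10.38
position: [573.5, -115.3, 89.5]
ee_rot: [0.748, -0.664, 0.0, -0.0]
contact_force: [0.4, -5.0, 1.5]
gripper_width: 60.3
grasp_force: 2.4
[-159.3    4.3   89.5]
```

```bash
python3 -m creep '{"translation":[[-0.06,0.6,0],[-0.16,1.6,0],[-0.26,2.7,0],[-0.37,3.9,0],[-0.48,5.1,0],[-0.6,6.3,0],[-0.7,7.5,0],[-0.78,8.5,0]],"delta_rot":[[0,0,0],[0,0,0],[0,0,0],[0,0,0],[0,0,0],[0,0,0],[0,0,0],[0,0,0]],"hand":[6,6,6,6,6,6,6,6]}'
python3 - <<'E'
from h import *
s=read_state();p=np.array(s['position']);print(toB(p).round(1),(toW(10,0,88)-p).round(1))
for n in['scene','side']:
    save(n,n+'3')
    H,S,V,W,roi=masks(n+'3',(300,800,-420,300)); B=toB(W); x,y,z=[B[...,i] for i in range(3)]
    q=B[roi&(S<60)&(z>112)&(z<119)&(x<120)&(x>-100)&(abs(y)<73)];print(np.percentile(q,[1,99],0))
E
```

```text
clock: 11.38
position: [565.6, -30.3, 89.4]
ee_rot: [0.748, -0.664, 0.0, 0.0]
contact_force: [0.4, -4.9, 2.6]
gripper_width: 60.0
grasp_force: 2.6
[-74.    2.1  89.4] [-7.8 83.7 -1.4]
[[-86.68684041 -62.62291493 112.13318843]
 [ 75.50856052  58.58102514 118.8303948 ]]
[[-86.227694   -59.25641477 112.14054612]
 [ 78.2096097   63.72113499 118.79880672]]
```

View pics/scene3.png

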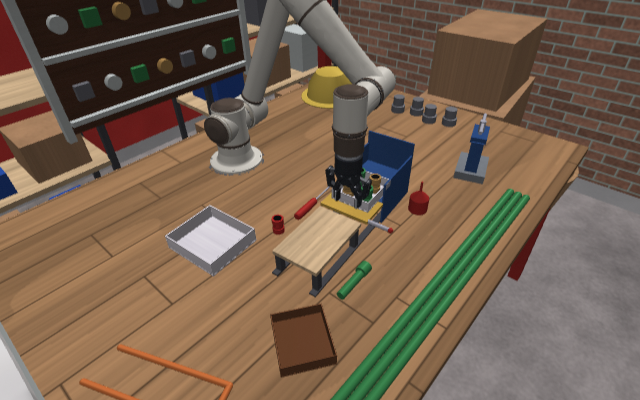

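The tray is entering the bin, about centred. The couplings visible near (375,182) stand, and the flap is level under it. I'll finish the push.

```bash
python3 -m creep '{"translation":[[-0.06,0.6,0],[-0.16,1.7,0],[-0.28,2.9,0],[-0.4,4.1,0],[-0.52,5.4,0],[-0.64,6.7,0],[-0.75,7.8,0],[-0.82,8.55,0]],"delta_rot":[[0,0,0],[0,0,0],[0,0,0],[0,0,0],[0,0,0],[0,0,0],[0,0,0],[0,0,0]],"hand":[6,6,6,6,6,6,6,6]}'
python3 -m creep '{"translation":[[0,0,0],[0,0,0],[0.1,-0.8,0],[0.1,-1.2,0],[0.1,-1.2,5],[0.1,-1.2,10],[0.1,-1.2,12],[0.1,-1.2,12]],"delta_rot":[[0,0,0],[0,0,0],[0,0,0],[0,0,0],[0,0,0],[0,0,0],[0,0,0],[0,0,0]],"hand":[6,6,6,6,6,6,6,6]}'
python3 - <<'E'
from h import *
s=read_state();p=np.array(s['position']);print(toB(p).round(1),(toW(-89,-113,185)-p).round(1))
for n in['scene','side']:
    save(n,n+'4')
    H,S,V,W,roi=masks(n+'4',(300,800,-420,300)); B=toB(W); x,y,z=[B[...,i] for i in range(3)]
    q=B[roi&(S<60)&(z>112)&(z<119)&(x<175)&(x>-20)&(abs(y)<73)];print(np.percentile(q,[1,99],0))
    q=B[roi&(H>18)&(H<32)&(S>150)&(x>-115)&(x<-5)&(abs(y)<85)&(z>50)&(z<200)&(z<90)]
    print(np.polyfit(q[:,0],q[:,2],1))
E
```

```text
clock: 12.48
position: [557.4, 55.3, 89.3]
ee_rot: [0.748, -0.664, -0.0, 0.0]
contact_force: [0.3, -2.7, -1.2]
gripper_width: 60.2
grasp_force: 1.6
clock: 13.48
position: [559.3, 42.3, 211.0]
ee_rot: [0.748, -0.664, 0.001, -0.002]
contact_force: [-0.7, -0.0, -1.5]
gripper_width: 59.8
grasp_force: 0.0
[ -1.1  -0.3 211. ] [122.3 -73.9 -26. ]
[[ 18.81095156 -62.11645586 112.15384729]
 [162.84888317  61.38543094 118.34017523]]
[1.04274958e-02 8.01887308e+01]
[[ 19.8935536  -62.96110554 112.04497572]
 [162.74919588  61.70969864 118.10563579]]
[1.69794710e-02 8.11630982e+01]
```

View pics/scene4.png

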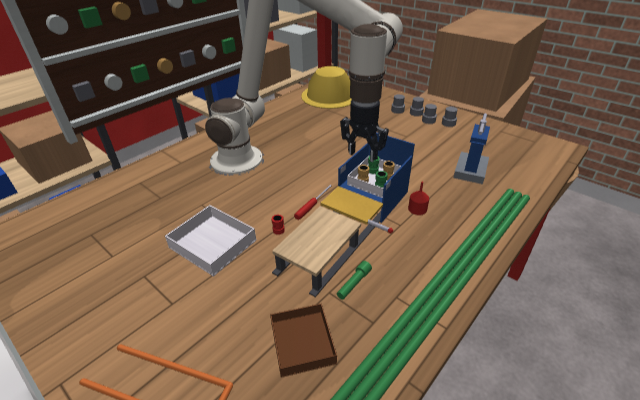

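The tray is inside at bin x 91, y about 0. All four couplings stand (375,172) and the flap is down. Next I'll turn back and pinch the bar.

```bash
python3 -m creep '{"translation":[[1.5,-1,0],[3,-2,0],[4.6,-3,0],[6.2,-4,0],[7.8,-5,0],[9.4,-6,0],[11,-7,0],[12.2,-7.4,0]],"delta_rot":[[0,0,10],[0,0,20],[0,0,30],[0,0,40],[0,0,50],[0,0,60],[0,0,70],[0,0,80]],"hand":[5,4,4,4,4,4,4,4]}'
python3 -m creep '{"translation":[[0,0,0],[0,0,0],[0,0,0]],"delta_rot":[[0,0,10],[0,0,10],[0,0,10]],"hand":[4,4,4]}'
python3 -c "
from h import *
s=read_state();p=np.array(s['position']);print((toW(-89.5,-113,58)-p).round(1),R.from_quat(s['ee_rot']).as_matrix()[:,1].round(3))"
```

```text
clock: 14.58
position: [680.1, -32.3, 206.2]
ee_rot: [1.0, -0.025, -0.002, 0.0]
contact_force: [0.4, -0.5, -0.6]
gripper_width: 39.9
grasp_force: 0.0
clock: 14.95
position: [680.0, -31.6, 207.9]
ee_rot: [0.998, 0.058, -0.001, 0.0]
contact_force: [0.2, -0.5, -0.1]
gripper_width: 40.1
grasp_force: 0.0
[   1.7   -0.5 -149.9] [ 0.117 -0.993 -0.   ]
```

```bash
python3 -m creep '{"translation":[[0.2,0,-5],[0.2,0,-10],[0.2,0,-14],[0.2,0,-15],[0.2,0,-15],[0.2,0,-15],[0.2,0,-15],[0.2,0,-15]],"delta_rot":[[0,0,0],[0,0,0],[0,0,0],[0,0,0],[0,0,0],[0,0,0],[0,0,0],[0,0,0]],"hand":[4,4,4,4,4,0,0,0]}'
python3 - <<'E'
from h import *
s=read_state();p=np.array(s['position']);print(toB(p).round(1))
import math
r=np.hypot(90,6); phi0=math.atan2(90,-6)
b=lambda t:np.array([r*math.cos(phi0+t),r*math.sin(phi0+t)])
for th in np.linspace(1.571,-0.04,17)[1:]:
    d=b(th)-b(1.571); print(round(th,2),(np.r_[d[0]*EX,d[1]]/10).round(2).tolist())
E
```

```text
clock: 15.95
position: [683.8, -31.0, 61.7]
ee_rot: [0.998, 0.06, 0.002, -0.0]
contact_force: [-1.7, 3.1, 7.0]
gripper_width: 9.8
grasp_force: 58.8
[ -88.7 -115.2   61.7]
1.47 [0.0, -0.01, 0.91]
1.37 [-0.01, 0.06, 1.81]
1.27 [-0.03, 0.23, 2.7]
1.17 [-0.06, 0.48, 3.58]
1.07 [-0.1, 0.82, 4.42]
0.97 [-0.15, 1.24, 5.22]
0.87 [-0.21, 1.74, 5.97]
0.77 [-0.28, 2.31, 6.68]
0.66 [-0.35, 2.95, 7.31]
0.56 [-0.44, 3.65, 7.89]
0.46 [-0.53, 4.41, 8.38]
0.36 [-0.62, 5.21, 8.8]
0.26 [-0.72, 6.05, 9.14]
0.16 [-0.82, 6.91, 9.39]
0.06 [-0.93, 7.8, 9.55]
-0.04 [-1.04, 8.7, 9.62]
```

```bash
python3 -m creep '{"translation":[[0,0,0.91],[-0.01,0.06,1.81],[-0.03,0.23,2.7],[-0.06,0.48,3.58],[-0.1,0.82,4.42],[-0.15,1.24,5.22],[-0.21,1.74,5.97],[-0.28,2.31,6.68]],"delta_rot":[[0,0,0],[0,0,0],[0,0,0],[0,0,0],[0,0,0],[0,0,0],[0,0,0],[0,0,0]],"hand":[0,0,0,0,0,0,0,0]}'
python3 -c "
from h import *
print(toB(np.array(read_state()['position'])).round(1))"
```

```text
clock: 16.95
position: [681.5, -12.6, 126.4]
ee_rot: [0.998, 0.059, 0.001, 0.003]
contact_force: [7.2, -10.8, -4.4]
gripper_width: 9.5
grasp_force: 58.5
[ -70.1 -115.1  126.4]
```

```bash
python3 -m creep '{"translation":[[-0.07,0.64,0.63],[-0.16,1.34,1.21],[-0.25,2.1,1.7],[-0.34,2.9,2.12],[-0.44,3.74,2.46],[-0.54,4.6,2.71],[-0.65,5.49,2.87],[-0.76,6.39,2.9]],"delta_rot":[[0,0,0],[0,0,0],[0,0,0],[0,0,0],[0,0,0],[0,0,0],[0,0,0],[0,0,0]],"hand":[0,0,0,0,0,0,0,0]}'
python3 -c "
from h import *
print(toB(np.array(read_state()['position'])).round(1))"
```

```text
clock: 17.95
position: [674.2, 49.7, 163.2]
ee_rot: [0.998, 0.06, 0.003, 0.004]
contact_force: [-3.9, -12.9, 21.1]
gripper_width: 9.7
grasp_force: 62.4
[  -7.4 -115.2  163.2]
```

```bash
python3 -m creep '{"translation":[[0,0,0],[0,0.2,0]],"delta_rot":[[0,0,0],[0,0,0]],"hand":[0,0]}'
python3 - <<'E'
from h import *
print(toB(np.array(read_state()['position'])).round(1))
for n in['scene','side']:
    save(n,n+'5')
    H,S,V,W,roi=masks(n+'5',(300,800,-420,300)); B=toB(W); x,y,z=[B[...,i] for i in range(3)]
    m=roi&(H>18)&(H<32)&(S>150)&(x>-40)&(x<10)&(abs(y)<85)&(z>84)&(z<178)
    q=B[m&(x<-5)];print(np.polyfit(q[:,2],q[:,0],1),len(q))
E
```

```text
clock: 18.2
position: [674.0, 52.3, 163.1]
ee_rot: [0.998, 0.06, 0.003, 0.004]
contact_force: [-2.9, -7.3, 18.5]
gripper_width: 9.2
grasp_force: 63.2
[  -4.8 -115.4  163.1]
[-1.36456796e-03 -1.17215949e+01] 1028
[ 1.26825809e-03 -1.08616716e+01] 1349
```

View pics/scene5.png

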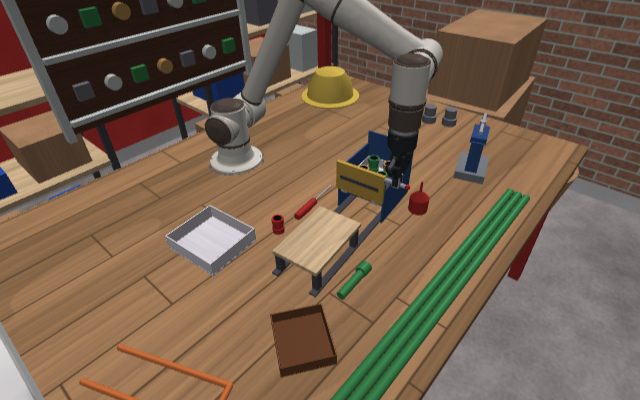

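The flap is shut: the fitted tilt is about 0.001 in both views, and the plate is upright at (360,183). Now I'll release and lift.

```bash
python3 -m creep '{"translation":[[0,0,0],[0,0,0],[0,0,0],[0,0,4],[0,0,9],[0,0,13],[0,0,13],[0,0,13]],"delta_rot":[[0,0,0],[0,0,0],[0,0,0],[0,0,0],[0,0,0],[0,0,0],[0,0,0],[0,0,0]],"hand":[4,4,4,4,4,4,4,4]}'
python3 - <<'E'
from h import *
for n in['scene','side']:
    save(n,n+'6')
    H,S,V,W,roi=masks(n+'6',(300,800,-420,300)); B=toB(W); x,y,z=[B[...,i] for i in range(3)]
    q=B[roi&(H>18)&(H<32)&(S>150)&(x>-40)&(x<-5)&(abs(y)<85)&(z>84)&(z<178)];print(np.polyfit(q[:,2],q[:,0],1),len(q))
    q=B[roi&(S<60)&(z>112)&(z<119)&(x<175)&(x>5)&(abs(y)<73)];print(np.percentile(q,[1,99],0).round())
    q=B[roi&(y<-90)&(x>50)&(x<170)&(z>8)&(y>-200)&(z<97)];print('can',np.median(q,0).round())
cv2.imwrite('pics/crop6.png',cv2.resize(cv2.imread('pics/side6.png')[80:300,230:450],None,fx=2.7,fy=2.7,interpolation=cv2.INTER_CUBIC))
E
```

```text
clock: 19.3
position: [671.5, 57.9, 283.7]
ee_rot: [0.998, 0.06, -0.001, -0.0]
contact_force: [-0.4, -0.4, -0.6]
gripper_width: 39.9
grasp_force: 0.0
[-2.44455300e-03 -1.11801292e+01] 1030
[[ 99. -50. 112.]
 [162.  61. 118.]]
can [ 105. -150.   49.]
[ 4.38206290e-04 -1.07821051e+01] 1336
[[ 77. -63. 112.]
 [163.  62. 119.]]
can [ 102. -141.   46.]
```

View pics/crop6.png

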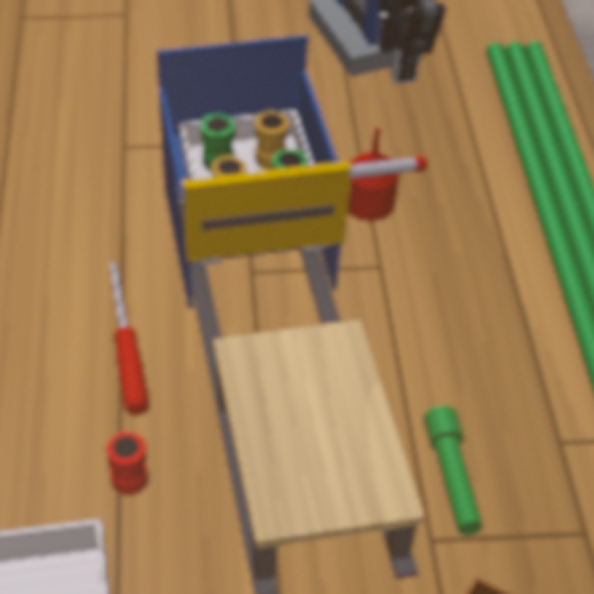

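The flap is shut (270,215) and the tray is inside with four upright couplings (215–290, 120–165). The oil can, screwdriver and pipe piece have not moved, and the gripper is clear.

```bash
python3 -c "
from bench import *
print(job_done())"
```

```text
the job is handed in; nothing more can be done
None
```

The job is handed in (no verdict shown). In the last pictures the flap was shut, the tray was inside the bin with all four couplings standing, and the oil can, screwdriver and pipe piece were where they started.

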